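# Fit the bayonet die cap on the clay extruder and hold it home

### The arm

A 7-joint arm with a two-finger parallel gripper is mounted at the origin on the work surface. World frame = base frame: x ahead of the robot, y to its left, z up, the work surface at z = 0. Lengths are in m, angles in rad, forces in N, time in s.
With the tool pointing down it reaches from about 0.425 to 0.95 m from the base axis. Payload 16.7 kg.
Tool frame: the origin (TCP) lies at the very end of the fingers, on their centre line; the grasp point (between the pads) lies 19 mm behind it; z points along the fingers, y is the line along which they close (so a half turn about z gives the same grasp; the last joint's range is limited). The gripper opens to 94 mm and grips with 3 to 60 N. Pads are 16 mm wide; open, the fingers measure 119 mm over their backs; the gripper's body (75 mm by 177 mm) begins 78 mm behind the grasp point.
Start: joints at [-1.367, 0.426, 0.074, 1.606, -0.034, 1.111, -0.067], TCP at [0.234, 0.633, 0.205] pointing down, gripper open.
Joint ranges: [-2.85, 2.85], [-0.5, 2.14], [-1.23, 1.37], [0.21, 2.46], [-1.02, 4.16], [0.16, 2.05], [-2.73, 2.73]. Speed limits (rad/s): [1.89, 1.89, 2.39, 2.39, 3.01, 3.01, 3.01].

### API

Orientations are given as a rotation vector (axis times angle).
In Python, from station import sense, read_camera, camera_params, hand_in gives the robot as it stands.
- The arm moves only by the tool arm_command, never from a script. Its argument "plan" is a list of rows, each an object with "dp": the shift along the tool's x, y, z in m, a list of three; "twist": the turn about the tool's z in degrees; "gripper": the gripper command: -1 is fully open, 1 is shut, values between are in proportion. In form: [{"dp": [dx, dy, dz], "twist": twist, "gripper": gripper}, ...]. A call has 1 to 20 rows; each row is the pose to reach, as a shift and turn from the pose commanded when the call began, along the tool's axes at that moment; what a row does not reach only later rows make up. A row lasts 1/8 s, in which the tool goes at most 62.5 mm and 10.7 degrees, less where a joint would pass 70% of its speed; a pose out of reach is approached as far as the arm can. A call with a gripper value outside its range is refused whole. The fingers move at their own pace and stop on an object; "force" is the grip in N (left out, the last holds). Time passes only in rows, so rows that repeat a pose let the fingers close. It gives the time, the measured TCP pose, the force, the opening and the grip force at its end, in the units of the state.
- sense(): the state, without advancing time (a new reading comes with each control period).
- read_camera(name): name is "scene" or "top"; returns the picture (480x640x3 uint8, red, green, blue); there is no depth.
- camera_params(name): a dict with "vfov" (degrees; the focal length in pixels is half the picture's height over the tangent of half this angle, whatever the lens; pixels are square), "cx", "cy" (the principal point, pixels), "R" (3x3) and "t" (3): a world point X has camera coordinates R X + t. Camera axes: x right, y down, z forward; pixel columns grow to the right and rows downward; lengths in m; the calibration is good to about 2 mm. A picture is of the moment at which its call begins. camera_params takes no time and is no camera call.
- hand_in(): hands the job in; it is judged then, once.
The state is a dict: "clock": time; "qpos": joint angles; "qd": joint speeds; "joint_efforts": joint torques, N m; "tcp_pos": TCP position; "orientation": TCP orientation; "contact_force": force on the tool from outside, world axes, zero at the start; "ft_torque": the same for the moment, N m; "grip_width": finger opening in m; "grasp_force": force on a finger pad.
Only numpy, scipy, OpenCV 4.12 (cv2) and the standard library are available. Lean on these libraries where they do the work, as an engineer would, in place of code of your own. Each camera call takes 0.05 s, during which the arm holds its last target. There are 200 camera calls.

### The job

Get the clay extruder ready: pick up the brass knurled die cap from the board, set it level over the nose of the steel extruder barrel and, pressing it down lightly without forcing it, turn it until the keyways hidden inside drop over the barrel's pins. Then push the cap fully home onto the barrel's shoulder against the spring seal and finish while still holding it there with the fingers, so that someone else can close the latches; leave the tools and the clay work lying around undisturbed.

Things in the scene. Friction and masses are not known exactly. Their poses are not given: they have to be found in the camera images.
- cap: Die cap: round brass collar, 60 mm outside diameter, 34 mm tall, 0.26 to 0.42 kg, knurled; it stands on the board, open end down. Origin: centre of its underside (the open rim); z up along its axis. Its top is closed by a steel die plate with a small dark hole.
- cap_grip (a point): Point on the cap's axis 23 mm above its underside: the height at which to grip it from above, across its 60 mm diameter.
- cap_ceiling (a point): Centre of the cap's inner ceiling, 24 mm above its rim. Below it the bore is 43 mm wide (54 mm in the keyways). Three straight keyways, 11 mm wide, 120 degrees apart, run from the rim to the ceiling. They cannot be seen from outside, and their direction about the axis is not told: it must be found by turning.
- stand: Fixed loading stand: wooden foot 120 x 120 x 18 mm with a grey socket holding the steel extruder barrel upright, nose up, on the stand's z axis. Origin: centre of the foot's underside. The barrel's tube is 41 mm wide and does not turn under less than 3 N m. Two open latches hang on it below the shoulder, within 35 mm of the axis. Never press the cap on it with more than 100 N.
- seat (a point): Point on the barrel's axis at the upper face of its aluminium shoulder ring (56 mm wide), 150 mm above the stand's underside: the cap's origin is here when it is fully home.
- pin_level (a point): Point on the barrel's axis at the height of the tops of its three pins, 11 mm above the shoulder. The pins are 6 mm thick, 120 degrees apart and reach 25.5 mm from the axis; which way they point differs from run to run and is not given by this pose. A cap not in line with them rests on them here; turned under light pressure either way it drops within 120 degrees, over a range of about 10 degrees.
- nose (a point): Centre of the barrel's mouth, the top of its nose, 24 mm above the shoulder. The nose is 41 mm wide and tapers to 35 mm over its last 5 mm.
- seal (a joint): Spring-loaded black rubber seal in the barrel's mouth, 30 mm wide: 0 when free (its face 30 mm above the shoulder), growing as it is pressed down, in m. The cap's ceiling meets it when the rim is 6 mm above the shoulder; it pushes back with 6 N there and 12 N with the cap home (seal 0.006), so a cap let go rises off the shoulder again.
- tool_cup: Bystander: black plastic cup with modelling tools, 76 mm wide, 180 mm tall with the tools; loose. Origin: centre of its underside.
- clay_knife: Bystander: clay knife with a wooden handle lying flat, 170 mm long along its x axis, 14 mm thick; loose. Origin: near its middle, on the underside.
- spare_die: Bystander: loose aluminium die ring lying flat, 52 mm in diameter, 6 mm thick. Origin: centre of its underside.
- clay_box: Bystander: grey leather-hard clay box, 120 x 85 x 50 mm, loose on a banding wheel (fixed turntable 200 mm in diameter, 62 mm tall). Origin: centre of its underside.

How it is judged:
On the way, in this order (a step that is already met when the one before it is completed fails the run):
1. the cap is lifted off the board in the fingers (height (world z) of cap above 0.04 m and contact force between the fingers and cap above 2 N), for 0.2 s.
2. the cap has dropped over the pins on the barrel (horizontal distance between cap and seat below 0.004 m and z of cap in the frame of seat below 0.0085 m and angle between cap's own z axis and vertical below 0.12 rad), for 0.2 s.
At the end, for the whole second after the job is handed in: Cap over the pins, within 3 mm of the barrel's axis, level within 0.06 rad, rim under 2 mm above the shoulder, seal pressed in over 4 mm, at rest and still held there by the fingers (over 4 N on it); cup, knife, die ring and clay box within 20 mm of their start (horizontal distance between cap and seat below 0.003 m and z of cap in the frame of seat between -0.003 and 0.002 m and angle between cap's own z axis and vertical below 0.06 rad and value of joint seal above 0.004 m and contact force between the fingers and cap above 4 N and linear speed of cap below 0.01 m/s and distance of each of tool_cup, clay_knife, spare_die, clay_box from where it was at the start of the episode below 0.02 m); the arm keeps its last pose, push and grip.
It fails at once if the cap is forced on the barrel or stand with more than 100 N (contact force between cap and stand above 100 N).
It fails at once if a tool or the clay work is knocked away or over (distance of any of tool_cup, clay_knife, spare_die, clay_box from where it was at the start of the episode above 0.03 m or angle between tool_cup's own z axis and vertical above 0.4 rad).
It also fails if it takes over 64 s, if anything falls off the work surface, if the arm or the gripper's body presses on something with over 40 N, if the wrist force passes 120 N, or if a joint passes its speed limit or range.

## Working session

There is one attempt and no reset: what is moved stays moved. The work goes in short steps, Python scripts to look and compute and a tool call to move; the robot and the scene stay as the last step left them, time stands still between calls to the robot, and variables do not carry over. Pictures are saved under pics/ and viewed, at most 10 in all, crops included, and the job is handed in when it is done.

Besides the shell and the picture viewer there is one more tool, called after "Emit:" by a JSON object that holds its "name" and its "arguments". arm_command: Moves the arm, as the interface text tells. Its arguments: {"type":"object","properties":{"plan":{"type":"array"},"force":{"type":"number"}},"required":["plan"]}

```bash
mkdir -p pics; cat > h.py <<'E'
import numpy as np, cv2
from station import *
def cam(n):
    p=camera_params(n); f=240/np.tan(np.radians(p['vfov'])/2)
    return f,p['cx'],p['cy'],np.array(p['R']),np.array(p['t']),p
def ray(n,u,v,z):
    f,cx,cy,R,t,_=cam(n); d=R.T@np.array([(u-cx)/f,(v-cy)/f,1]); o=-R.T@t
    return o+d*(z-o[2])/d[2]
def proj(n,X):
    f,cx,cy,R,t,_=cam(n); c=R@np.array(X)+t; return np.array([cx+f*c[0]/c[2],cy+f*c[1]/c[2]])
def snap(n,fn):
    im=read_camera(n); cv2.imwrite('pics/'+fn,im[:,:,::-1]); return im
E
python3 -c "
from h import *
snap('scene','s1.png');snap('top','t1.png')
for n in('scene','top'):
  print(camera_params(n), -cam(n)[3].T@cam(n)[4])
print(sense())"
```

```text
{'vfov': 42.1615701754231, 'cx': 311.61694102255717, 'cy': 234.58551404257113, 'R': array([[ 0.82952383,  0.55844152,  0.00577017],
       [ 0.4818653 , -0.71047625, -0.51286385],
       [-0.2823049 ,  0.42821323, -0.85845057]]), 't': array([-0.54404798, -0.14972483,  1.28282422])} [ 0.88559552 -0.35187926  1.02759197]
{'vfov': 56.99156424164785, 'cx': 319.9344221667305, 'cy': 237.4929308328135, 'R': array([[-0.02354961, -0.99961654, -0.01456638],
       [-0.99376165,  0.02499547, -0.10868764],
       [ 0.10901006,  0.01191596, -0.99396922]]), 't': array([0.12179613, 0.56576471, 1.03104755])} [0.45270897 0.09532196 1.0880953 ]
{'clock': 0.1, 'qpos': array([-1.36654227,  0.42665682,  0.07385025,  1.60651624, -0.03411591,
        1.11079747, -0.06709693]), 'qd': array([-0.00046609, -0.00479851, -0.00050812, -0.00053642, -0.00103718,
       -0.00091469, -0.0006536 ]), 'joint_efforts': array([ 8.60508357e-03, -9.37483692e+01,  3.67661633e+00, -4.55041552e+01,
       -4.87165537e-02,  1.67578919e-02,  6.81481538e-09]), 'tcp_pos': array([0.23372067, 0.6328383 , 0.20486579]), 'orientation': array([-5.52808656e-01, -3.09243459e+00,  1.74442316e-03]), 'contact_force': array([-0.4122684 ,  0.75443539,  0.12037102]), 'ft_torque': array([-0.00033024, -0.03323548, -0.01852444]), 'grasp_force': 0.0, 'grip_width': 0.09414272661729157}
```

View pics/s1.png

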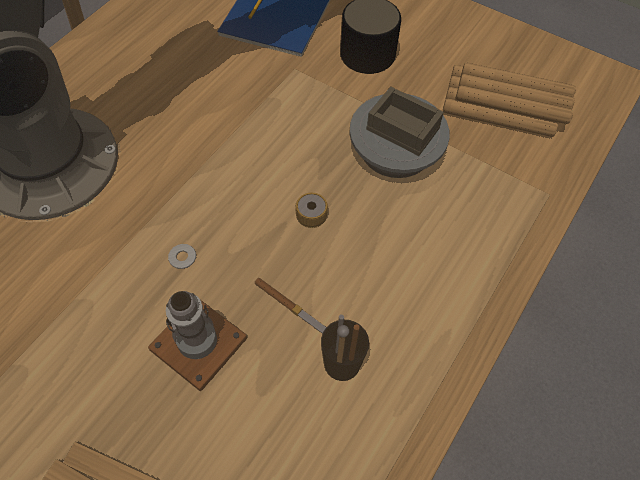

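View pics/t1.png

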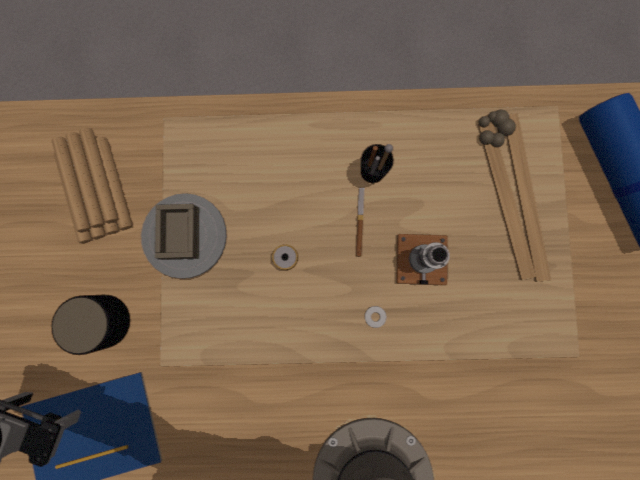

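The scene view shows the cap at about (312,209) and the barrel nose at (182,300). The top view shows the cap at (285,258), the nose at (437,255), the knife at (360,220), the die at (375,317) and the cup at (377,160). I'll zoom in next.

```bash
python3 -c "
from h import *
s=cv2.imread('pics/s1.png');t=cv2.imread('pics/t1.png')
def c(im,x,y,w,h,k): return cv2.resize(im[y:y+h,x:x+w],None,fx=k,fy=k,interpolation=cv2.INTER_CUBIC)
a=np.hstack([c(s,287,184,50,50,6),c(t,260,233,50,50,6)])
b=np.hstack([c(s,140,280,110,110,300/110),c(t,390,225,66,66,300/66)])
b=np.hstack([c(s,155,285,60,60,5),c(t,395,225,60,60,5)])
cv2.imwrite('pics/c1.png',np.vstack([a,b]))
for n,u,v in(('scene',312,206),('top',285,257.5)): print(n,'cap top',ray(n,u,v,.034))
for n,u,v in(('scene',182,300),('top',437,255)): print(n,'nose',ray(n,u,v,.174))
# foot corners
print([ray('top',u,v,.018).round(3) for u,v in((397,235),(448,235),(448,286),(396,285))])
print([ray('scene',u,v,.018).round(3) for u,v in((149,347),(201,388),(247,335))])
"
```

```text
scene cap top [0.52391005 0.1969555  0.034     ]
top cap top [0.52233023 0.19255633 0.034     ]
scene nose [ 0.50775658 -0.13014619  0.174     ]
top nose [ 0.51055927 -0.1343447   0.174     ]
[array([ 0.571, -0.079,  0.018]), array([ 0.568, -0.203,  0.018]), array([ 0.445, -0.196,  0.018]), array([ 0.451, -0.072,  0.018])]
[array([ 0.449, -0.189,  0.018]), array([ 0.567, -0.194,  0.018]), array([ 0.574, -0.078,  0.018])]
```

View pics/c1.png

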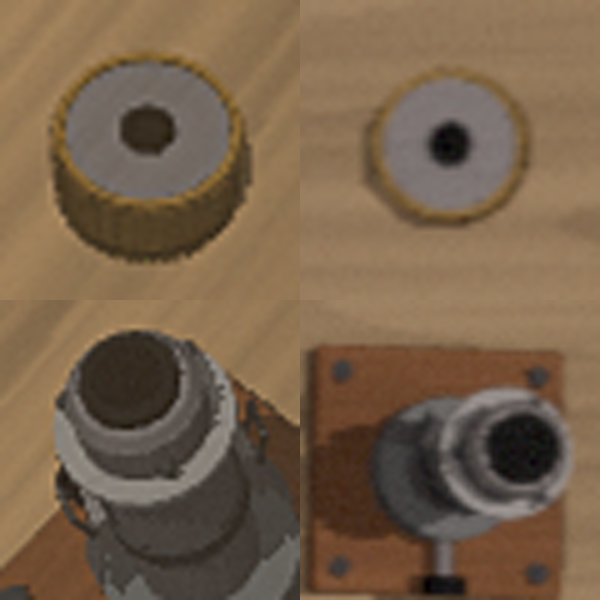

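The crops show the cap's die hole at (311.6,205.6) in scene and (285,256.8) in top. The dark seal disc is at (181,301) in scene and (439.5,254.5) in top. Next I'll triangulate.

```bash
python3 -c "
from h import *
from scipy.optimize import least_squares as ls
def tri(a,b):
  r=ls(lambda X:np.r_[proj('scene',X)-a,proj('top',X)-b],[.5,0,.1]); return r.x.round(4),r.fun.round(2)
print('cap',tri((311.25,205.25),(284.6,256.4)))
print('seal',tri((180.6,300.9),(439.2,254.2)))
for n,p,z in(('scene',(311.25,205.25),.034),('top',(284.6,256.4),.034),('scene',(180.6,300.9),.18),('top',(439.2,254.2),.18),('top',(435.6,255.6),.15)): print(n,ray(n,*p,z).round(4))
s=sense();from scipy.spatial.transform import Rotation as Ro
R=Ro.from_rotvec(s['orientation']).as_matrix();print(R.round(3))
# segment: cap top gray plate / in top
"
```

```text
cap (array([0.5246, 0.1929, 0.0422]), array([-0.1 ,  0.02, -0.09, -0.09]))
seal (array([ 0.5118, -0.1356,  0.1854]), array([-0.22,  0.02, -0.22, -0.21]))
scene [0.5218 0.1976 0.034 ]
top [0.525  0.1935 0.034 ]
scene [ 0.5096 -0.134   0.18  ]
top [ 0.5117 -0.1374  0.18  ]
top [ 0.5109 -0.1374  0.15  ]
[[-0.938  0.346 -0.   ]
 [ 0.346  0.938 -0.001]
 [-0.    -0.001 -1.   ]]
```

Emit:
{"name": "arm_command", "arguments": {"plan": [{"dp":[0,0,-0.06],"twist":0,"gripper":-1},{"dp":[-0.03,-0.03,-0.09],"twist":0,"gripper":-1},{"dp":[-0.4247,-0.3122,-0.09],"twist":10,"gripper":-1},{"dp":[-0.4247,-0.3122,-0.09],"twist":20,"gripper":-1},{"dp":[-0.4247,-0.3122,-0.09],"twist":30,"gripper":-1},{"dp":[-0.4247,-0.3122,-0.09],"twist":40,"gripper":-1},{"dp":[-0.4247,-0.3122,-0.09],"twist":50,"gripper":-1},{"dp":[-0.4247,-0.3122,-0.09],"twist":60,"gripper":-1},{"dp":[-0.4247,-0.3122,-0.09],"twist":70,"gripper":-1},{"dp":[-0.4247,-0.3122,-0.05],"twist":80,"gripper":-1},{"dp":[-0.4247,-0.3122,0.0],"twist":90,"gripper":-1},{"dp":[-0.4247,-0.3122,0.05],"twist":90,"gripper":-1},{"dp":[-0.4247,-0.3122,0.09],"twist":90,"gripper":-1},{"dp":[-0.4247,-0.3122,0.09],"twist":90,"gripper":-1}], "force": 15}}

```text
clock: 1.85
tcp_pos: [0.5224, 0.1922, 0.1132]
orientation: [2.578, 1.795, -0.008]
contact_force: [-0.4, -0.3, 1.7]
grip_width: 0.0941
grasp_force: 0.0
```

```bash
cat >> h.py <<'E'
from scipy.spatial.transform import Rotation as Ro
def st():
    s=sense(); R=Ro.from_rotvec(s['orientation']).as_matrix()
    print('t',s['clock'],'tcp',s['tcp_pos'].round(4),'q7',s['qpos'][6].round(3),'F',s['contact_force'].round(1),'T',s['ft_torque'].round(2),'w',round(s['grip_width'],4),'g',round(s['grasp_force'],1),'tilt',R[:2,2].round(4))
    return s,R
def to(X):
    s,R=st(); print('dp',(R.T@(np.array(X)-s['tcp_pos'])).round(4),'xax',R[:,0].round(3),'yax',R[:,1].round(3))
E
python3 -c "
from h import *
to([.5243,.193,.0125]);snap('top','t2.png')
s=cv2.imread('pics/t2.png')[180:330,210:360];cv2.imwrite('pics/c2.png',cv2.resize(s,None,fx=4,fy=4))"
```

```text
t 1.85 tcp [0.5224 0.1922 0.1132] q7 -0.597 F [-0.4 -0.3  1.7] T [-0.06  0.11 -0.01] w 0.0941 g 0.0 tilt [-0.0043 -0.0031]
dp [0.0019 0.0018 0.1007] xax [ 0.347  0.938 -0.004] yax [ 0.938 -0.347 -0.003]
```

View pics/c2.png

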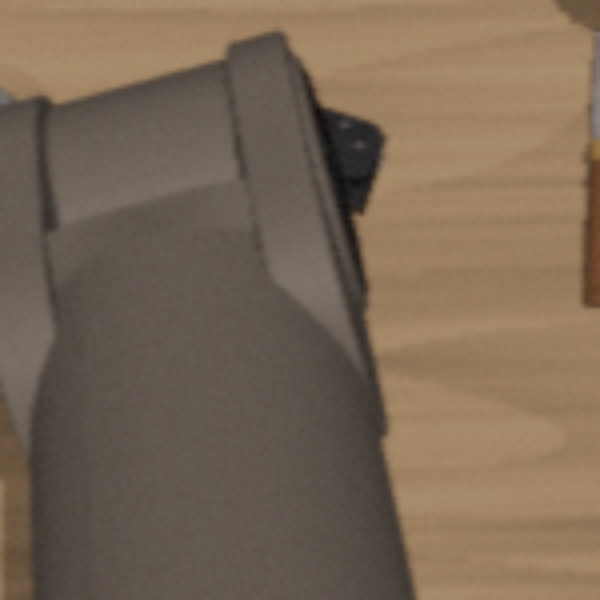

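The arm hides the cap in the top view; only a finger shows, at crop (350,160). The commanded xy is already on target, so I'll descend and squeeze to centre the cap.

Emit:
{"name": "arm_command", "arguments": {"plan": [{"dp":[0,0,0.04],"twist":0,"gripper":-1},{"dp":[0,0,0.075],"twist":0,"gripper":-1},{"dp":[0,0,0.09],"twist":0,"gripper":-1},{"dp":[0,0,0.1],"twist":0,"gripper":-1},{"dp":[0,0,0.1],"twist":0,"gripper":0.0},{"dp":[0,0,0.1],"twist":0,"gripper":0.2},{"dp":[0,0,0.1],"twist":0,"gripper":0.5},{"dp":[0,0,0.1],"twist":0,"gripper":0.5},{"dp":[0,0,0.1],"twist":0,"gripper":0.5},{"dp":[0,0,0.1],"twist":0,"gripper":0.5}], "force": 8}}

```text
clock: 3.15
tcp_pos: [0.5241, 0.1933, 0.0159]
orientation: [-2.577, -1.796, -0.0]
contact_force: [-2.5, -0.5, 6.9]
grip_width: 0.0585
grasp_force: 8.0
```

```bash
python3 -c "
from h import *
to([.5243,.193,.0135])"
```

```text
t 3.15 tcp [0.5241 0.1933 0.0159] q7 -0.508 F [-2.5 -0.5  6.9] T [-0.05  0.74 -0.01] w 0.0585 g 8.0 tilt [-0.      0.0004]
dp [-0.0002  0.0003  0.0024] xax [0.346 0.938 0.   ] yax [ 0.938 -0.346 -0.   ]
```

Emit:
{"name": "arm_command", "arguments": {"plan": [{"dp":[0,0,0],"twist":0,"gripper":-1},{"dp":[0,0,0],"twist":0,"gripper":-1},{"dp":[0,0,0],"twist":0,"gripper":-1},{"dp":[0,0,0],"twist":-10,"gripper":-1},{"dp":[0,0,0],"twist":-20,"gripper":-1},{"dp":[0,0,0],"twist":-30,"gripper":-1},{"dp":[0,0,0],"twist":-40,"gripper":-1},{"dp":[0,0,0],"twist":-50,"gripper":-1},{"dp":[0,0,0],"twist":-60,"gripper":-1},{"dp":[0,0,0],"twist":-70,"gripper":-1},{"dp":[0,0,0],"twist":-80,"gripper":-1},{"dp":[0,0,0],"twist":-90,"gripper":-1},{"dp":[0,0,0],"twist":-90,"gripper":-1},{"dp":[0,0,0],"twist":-90,"gripper":-1}], "force": 8}}

```text
clock: 4.9
tcp_pos: [0.5241, 0.193, 0.0154]
orientation: [-0.56, -3.091, 0.0]
contact_force: [-1.0, 0.1, 0.4]
grip_width: 0.0943
grasp_force: 0.0
```

```bash
python3 -c "
from h import *
to([.5243,.193,.0135])"
```

```text
t 4.9 tcp [0.5241 0.193  0.0154] q7 0.754 F [-1.   0.1  0.4] T [-0.01  0.   -0.01] w 0.0943 g 0.0 tilt [-0.0002 -0.    ]
dp [-0.0002  0.0001  0.0019] xax [-0.937  0.351  0.   ] yax [ 0.351  0.937 -0.   ]
```

Emit:
{"name": "arm_command", "arguments": {"plan": [{"dp":[0,0,0.003],"twist":0,"gripper":-1},{"dp":[0,0,0.003],"twist":0,"gripper":0},{"dp":[0,0,0.003],"twist":0,"gripper":0.2},{"dp":[0,0,0.003],"twist":0,"gripper":0.5},{"dp":[0,0,0.003],"twist":0,"gripper":0.5},{"dp":[0,0,0.003],"twist":0,"gripper":1},{"dp":[0,0,0.003],"twist":0,"gripper":1},{"dp":[0,0,0.003],"twist":0,"gripper":1}], "force": 45}}

```text
clock: 5.9
tcp_pos: [0.5241, 0.1931, 0.0125]
orientation: [-0.553, -3.093, -0.0]
contact_force: [0.1, -0.2, 1.4]
grip_width: 0.06
grasp_force: 45.0
```

```bash
python3 -c "
from h import *
to([.512,-.1357,.25])"
```

```text
t 5.9 tcp [0.5241 0.1931 0.0125] q7 0.757 F [ 0.1 -0.2  1.4] T [-0.05  0.09  0.04] w 0.06 g 45.0 tilt [-0.  0.]
dp [-0.1026 -0.3126 -0.2375] xax [-0.938  0.347  0.   ] yax [ 0.347  0.938 -0.   ]
```

Emit:
{"name": "arm_command", "arguments": {"plan": [{"dp":[0,0,-0.02],"twist":0,"gripper":1},{"dp":[0,0,-0.06],"twist":0,"gripper":1},{"dp":[0,0,-0.12],"twist":0,"gripper":1},{"dp":[0,0,-0.18],"twist":0,"gripper":1},{"dp":[-0.0,-0.0,-0.235],"twist":0,"gripper":1},{"dp":[-0.015,-0.045,-0.2375],"twist":0,"gripper":1},{"dp":[-0.03,-0.09,-0.2375],"twist":0,"gripper":1},{"dp":[-0.045,-0.14,-0.2375],"twist":0,"gripper":1},{"dp":[-0.06,-0.19,-0.2375],"twist":0,"gripper":1},{"dp":[-0.08,-0.24,-0.2375],"twist":0,"gripper":1},{"dp":[-0.095,-0.29,-0.2375],"twist":0,"gripper":1},{"dp":[-0.1026,-0.3126,-0.2375],"twist":0,"gripper":1},{"dp":[-0.1026,-0.3126,-0.2375],"twist":0,"gripper":1},{"dp":[-0.1026,-0.3126,-0.2375],"twist":0,"gripper":1},{"dp":[-0.1026,-0.3126,-0.2375],"twist":0,"gripper":1},{"dp":[-0.1026,-0.3126,-0.2375],"twist":0,"gripper":1}]}}

```text
clock: 7.9
tcp_pos: [0.5121, -0.1349, 0.25]
orientation: [-0.551, -3.093, -0.0]
contact_force: [-0.7, 0.3, -4.0]
grip_width: 0.06
grasp_force: 45.0
```

```bash
python3 -c "
from h import *
to([.512,-.1357,.205])
a=snap('top','t3.png');b=snap('scene','s3.png')
c=lambda im,x,y:cv2.resize(im[y:y+100,x:x+100,::-1],None,fx=4,fy=4,interpolation=cv2.INTER_CUBIC)
cv2.imwrite('pics/c3.png',np.hstack([c(b,135,245),c(a,385,205)]))"
```

```text
t 7.9 tcp [ 0.5121 -0.1349  0.25  ] q7 1.398 F [-0.7  0.3 -4. ] T [ 0.01 -0.01 -0.04] w 0.06 g 45.0 tilt [-0.0001  0.0001]
dp [-0.0002 -0.0008  0.045 ] xax [-0.938  0.345  0.   ] yax [0.345 0.938 0.   ]
```

View pics/c3.png

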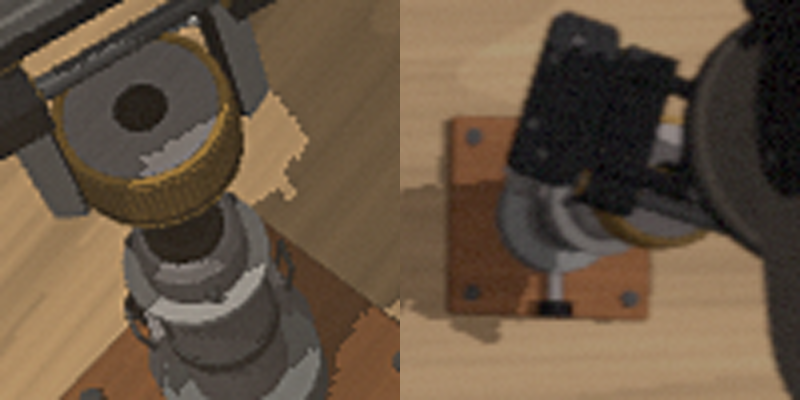

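The crop shows the cap held level over the barrel, with its die hole at scene pixel (169.9,271.4). I'll compare that with the prediction from the TCP to correct the camera bias.

```bash
python3 -c "
from h import *
for hb in(0,.004,.006,.008):
  print(hb, proj('scene',[.5121,-.1349,.2715+hb])-[169.9,271.4], 'cap init',proj('scene',[.5241,.1931,.034+hb])-[311.25,205.25],proj('top',[.5241,.1931,.034+hb])-[284.6,256.4],'seal',[ray(n,*p,.18+hb).round(4)[:2] for n,p in(('scene',(180.6,300.9)),('top',(439.2,254.2)))])
"
```

```text
0 [-0.09104306  2.59391944] cap init [-0.29491022  2.19206073] [0.16177862 0.36608317] seal [array([ 0.5096, -0.134 ]), array([ 0.5117, -0.1374])]
0.004 [-0.65096963  1.24092725] cap init [-0.28470099  1.03551343] [0.00446895 0.25629349] seal [array([ 0.5114, -0.135 ]), array([ 0.5115, -0.1364])]
0.006 [-0.93264497  0.5602942 ] cap init [-0.27957415  0.45472248] [-0.07463232  0.20108706] seal [array([ 0.5123, -0.1355]), array([ 0.5113, -0.1359])]
0.008 [-1.215471   -0.12311935] cap init [-0.27443241 -0.12775642] [-0.15403348  0.14567134] seal [array([ 0.5132, -0.1361]), array([ 0.5112, -0.1354])]
```

Emit:
{"name": "arm_command", "arguments": {"plan": [{"dp":[0.0003,-0.0008,0.03],"twist":0,"gripper":1},{"dp":[0.0003,-0.0008,0.05],"twist":0,"gripper":1},{"dp":[0.0003,-0.0008,0.055],"twist":0,"gripper":1},{"dp":[0.0003,-0.0008,0.059],"twist":0,"gripper":1},{"dp":[0.0003,-0.0008,0.061],"twist":0,"gripper":1},{"dp":[0.0003,-0.0008,0.063],"twist":0,"gripper":1},{"dp":[0.0003,-0.0008,0.064],"twist":0,"gripper":1}]}}

```text
clock: 8.88
tcp_pos: [0.5116, -0.1363, 0.1861]
orientation: [0.553, 3.092, 0.0]
contact_force: [-0.4, -0.4, -3.6]
grip_width: 0.0607
grasp_force: 45.0
```

```bash
python3 -c "
from h import *
to([.5115,-.1363,.18])"
```

```text
t 8.875 tcp [ 0.5116 -0.1363  0.1861] q7 1.421 F [-0.4 -0.4 -3.6] T [ 0.02 -0.    0.  ] w 0.0607 g 45.0 tilt [ 0.0003 -0.    ]
dp [ 0.0001 -0.      0.0061] xax [-0.938  0.347 -0.   ] yax [0.347 0.938 0.   ]
```

Emit:
{"name": "arm_command", "arguments": {"plan": [{"dp":[0,0,0.002],"twist":0,"gripper":1},{"dp":[0,0,0.004],"twist":0,"gripper":1},{"dp":[0,0,0.005],"twist":0,"gripper":1},{"dp":[0,0,0.006],"twist":0,"gripper":1}]}}

```text
clock: 9.38
tcp_pos: [0.5115, -0.1363, 0.1799]
orientation: [-0.553, -3.093, 0.0]
contact_force: [0.9, 0.6, -3.2]
grip_width: 0.06
grasp_force: 45.0
```

```bash
python3 -c "
from h import *
to([.5115,-.1363,.1735])"
```

```text
t 9.375 tcp [ 0.5115 -0.1363  0.1799] q7 1.423 F [ 0.9  0.6 -3.2] T [-0.05 -0.04  0.02] w 0.06 g 45.0 tilt [-0.     -0.0001]
dp [-0.      0.      0.0064] xax [-0.938  0.347  0.   ] yax [ 0.347  0.938 -0.   ]
```

Emit:
{"name": "arm_command", "arguments": {"plan": [{"dp":[0,0,0.001],"twist":0,"gripper":1},{"dp":[0,0,0.002],"twist":0,"gripper":1},{"dp":[0,0,0.003],"twist":0,"gripper":1},{"dp":[0,0,0.004],"twist":0,"gripper":1},{"dp":[0,0,0.005],"twist":0,"gripper":1}]}}

```text
clock: 10.0
tcp_pos: [0.5114, -0.1363, 0.1749]
orientation: [-0.553, -3.093, 0.0]
contact_force: [-1.4, -0.8, -4.0]
grip_width: 0.0596
grasp_force: 45.0
```

```bash
python3 -c "
from h import *
to([.5115,-.1363,.1735])"
```

```text
t 10.0 tcp [ 0.5114 -0.1363  0.1749] q7 1.425 F [-1.4 -0.8 -4. ] T [ 0.01 -0.04  0.01] w 0.0596 g 45.0 tilt [-0. -0.]
dp [-0.0001  0.      0.0014] xax [-0.938  0.347  0.   ] yax [ 0.347  0.938 -0.   ]
```

Emit:
{"name": "arm_command", "arguments": {"plan": [{"dp":[0,0,0.001],"twist":0,"gripper":1},{"dp":[0,0,0.002],"twist":0,"gripper":1},{"dp":[0,0,0.0025],"twist":0,"gripper":1}]}}

```text
clock: 10.38
tcp_pos: [0.5116, -0.1363, 0.1729]
orientation: [0.553, 3.092, 0.0]
contact_force: [-3.3, 0.7, 8.5]
grip_width: 0.06
grasp_force: 45.0
```

```bash
python3 -c "
from h import *
to([.5115,-.1363,.1735])"
```

```text
t 10.375 tcp [ 0.5116 -0.1363  0.1729] q7 1.426 F [-3.3  0.7  8.5] T [ 0.17  0.89 -0.02] w 0.06 g 45.0 tilt [0.0004 0.    ]
dp [ 0.0001 -0.     -0.0006] xax [-0.938  0.347 -0.   ] yax [0.347 0.938 0.   ]
```

Emit:
{"name": "arm_command", "arguments": {"plan": [{"dp":[0,0,0.0002],"twist":3,"gripper":1},{"dp":[0,0,0.0002],"twist":6,"gripper":1},{"dp":[0,0,0.0002],"twist":9,"gripper":1},{"dp":[0,0,0.0002],"twist":12,"gripper":1},{"dp":[0,0,0.0002],"twist":15,"gripper":1},{"dp":[0,0,0.0002],"twist":18,"gripper":1}]}}

```text
clock: 11.12
tcp_pos: [0.5114, -0.137, 0.1728]
orientation: [1.033, 2.967, -0.001]
contact_force: [-4.3, -1.7, 8.6]
grip_width: 0.0602
grasp_force: 45.0
```

```bash
python3 -c "
from h import *
st()"
```

```text
t 11.125 tcp [ 0.5114 -0.137   0.1728] q7 1.124 F [-4.3 -1.7  8.6] T [-0.54  1.11  0.26] w 0.0602 g 45.0 tilt [ 0.0003 -0.0006]
```

Emit:
{"name": "arm_command", "arguments": {"plan": [{"dp":[0,0,0.0002],"twist":3,"gripper":1},{"dp":[0,0,0.0002],"twist":6,"gripper":1},{"dp":[0,0,0.0002],"twist":9,"gripper":1},{"dp":[0,0,0.0002],"twist":12,"gripper":1},{"dp":[0,0,0.0002],"twist":15,"gripper":1},{"dp":[0,0,0.0002],"twist":18,"gripper":1}]}}

```text
clock: 11.88
tcp_pos: [0.5113, -0.137, 0.1728]
orientation: [1.484, 2.769, -0.001]
contact_force: [-6.1, -4.4, 9.5]
grip_width: 0.0602
grasp_force: 45.0
```

```bash
python3 -c "
from h import *
st()"
```

```text
t 11.875 tcp [ 0.5113 -0.137   0.1728] q7 0.825 F [-6.1 -4.4  9.5] T [-0.67  1.41  0.26] w 0.0602 g 45.0 tilt [ 0.0002 -0.0006]
```

Emit:
{"name": "arm_command", "arguments": {"plan": [{"dp":[0,-0.0003,0.0001],"twist":3,"gripper":1},{"dp":[0,-0.0003,0.0001],"twist":6,"gripper":1},{"dp":[0,-0.0003,0.0001],"twist":9,"gripper":1},{"dp":[0,-0.0003,0.0001],"twist":12,"gripper":1},{"dp":[0,-0.0003,0.0001],"twist":15,"gripper":1},{"dp":[0,-0.0003,0.0001],"twist":18,"gripper":1}]}}

```text
clock: 12.62
tcp_pos: [0.5112, -0.1365, 0.1719]
orientation: [-1.899, -2.503, 0.0]
contact_force: [0.2, -0.4, -3.2]
grip_width: 0.06
grasp_force: 45.0
```

```bash
python3 -c "
from h import *
st()"
```

```text
t 12.625 tcp [ 0.5112 -0.1365  0.1719] q7 0.526 F [ 0.2 -0.4 -3.2] T [-0.02  0.01  0.  ] w 0.06 g 45.0 tilt [-0.0001 -0.    ]
```

It has dropped: the vertical force is gone and the torque is zero. Next I push down gently.

Emit:
{"name": "arm_command", "arguments": {"plan": [{"dp":[0,0,0.001],"twist":0,"gripper":1},{"dp":[0,0,0.002],"twist":0,"gripper":1},{"dp":[0,0,0.003],"twist":0,"gripper":1},{"dp":[0,0,0.004],"twist":0,"gripper":1},{"dp":[0,0,0.004],"twist":0,"gripper":1},{"dp":[0,0,0.004],"twist":0,"gripper":1}]}}

```text
clock: 13.38
tcp_pos: [0.5112, -0.1365, 0.1681]
orientation: [1.897, 2.504, 0.0]
contact_force: [-2.6, 0.6, 3.2]
grip_width: 0.0599
grasp_force: 45.0
```

```bash
python3 -c "
from h import *
st()"
```

```text
t 13.375 tcp [ 0.5112 -0.1365  0.1681] q7 0.53 F [-2.6  0.6  3.2] T [ 0.08  0.58 -0.02] w 0.0599 g 45.0 tilt [0. 0.]
```

Emit:
{"name": "arm_command", "arguments": {"plan": [{"dp":[0,0,0.001],"twist":0,"gripper":1},{"dp":[0,0,0.002],"twist":0,"gripper":1},{"dp":[0,0,0.003],"twist":0,"gripper":1},{"dp":[0,0,0.004],"twist":0,"gripper":1},{"dp":[0,0,0.005],"twist":0,"gripper":1},{"dp":[0,0,0.0055],"twist":0,"gripper":1},{"dp":[0,0,0.006],"twist":0,"gripper":1},{"dp":[0,0,0.006],"twist":0,"gripper":1}], "force": 58}}

```text
clock: 14.38
tcp_pos: [0.5113, -0.1365, 0.1624]
orientation: [1.897, 2.504, 0.0]
contact_force: [-6.0, 1.6, 12.5]
grip_width: 0.0597
grasp_force: 58.0
```

```bash
python3 -c "
from h import *
st()"
```

```text
t 14.375 tcp [ 0.5113 -0.1365  0.1624] q7 0.534 F [-6.   1.6 12.5] T [0.23 1.54 0.05] w 0.0597 g 58.0 tilt [0.0002 0.0002]
```

Emit:
{"name": "arm_command", "arguments": {"plan": [{"dp":[0,0,0.0003],"twist":0,"gripper":1},{"dp":[0,0,0.0006],"twist":0,"gripper":1},{"dp":[0,0,0.0006],"twist":0,"gripper":1},{"dp":[0,0,0.0006],"twist":0,"gripper":1},{"dp":[0,0,0.0006],"twist":0,"gripper":1}]}}

```text
clock: 15.0
tcp_pos: [0.5113, -0.1365, 0.1624]
orientation: [1.897, 2.504, 0.001]
contact_force: [-10.2, 2.1, 23.6]
grip_width: 0.0601
grasp_force: 58.0
```

```bash
python3 -c "
from h import *
st()
a=snap('top','t4.png');b=snap('scene','s4.png');cv2.imwrite('pics/c4.png',cv2.resize(np.hstack([b,a])[:,:,::-1],(800,300)))"
```

```text
t 15.0 tcp [ 0.5113 -0.1365  0.1624] q7 0.534 F [-10.2   2.1  23.6] T [0.47 2.54 0.05] w 0.0601 g 58.0 tilt [0.0004 0.0004]
```

View pics/s4.png

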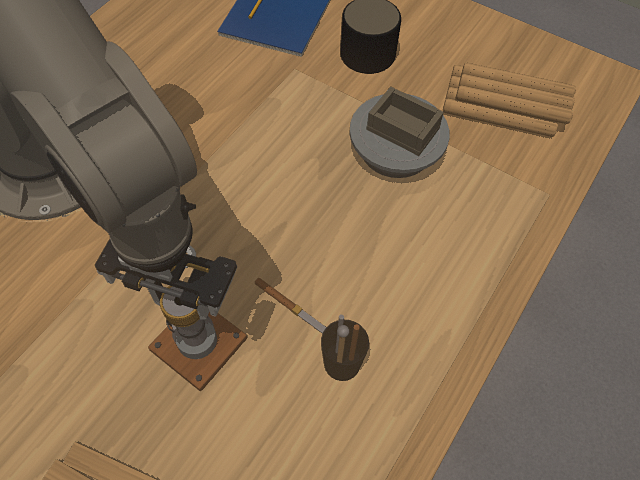

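The scene view shows the cap on the barrel at about (178,308), held by the fingers. The knife, cup and clay box sit where they started. The height stayed at 0.1624 m while the force rose from 12.5 to 23.6 N, so the cap is hard on the shoulder. I'll hand in.

```bash
python3 -c "
from station import *
print(hand_in())"
```

```text
the job is handed in; nothing more can be done
None
```

The cap is over the pins and pressed home on the barrel's shoulder, still held in the fingers at 58 N grip. I handed the job in at about 15 s on the clock; no verdict came back. In the last picture the knife, cup and clay box were where they started; the arm hid the die ring.

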